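Open a snap-tab battery case

ROBOT

A 6-joint arm with a two-finger parallel gripper is mounted at the origin on the work surface. World frame = base frame: x ahead of the robot, y to its left, z up, the work surface at z = 0. Lengths are in m, angles in rad, forces in N, time in s.
With the tool pointing down it reaches from about 0.3 to 0.775 m from the base axis. Payload 14.6 kg.
Tool frame: the origin (TCP) lies on the centre line of the jaws, within the pads' length; the fingertips stand ctrl.tcp_to_tips ahead of it and the grasp point (between the pads) lies 2 mm behind it (ctrl.tcp_to_tips is the distance from the TCP to the fingertips, in m); z points along the fingers, y is the line along which they close (so a half turn about z gives the same grasp; the last joint's range is limited). The gripper opens to 94 mm and grips with 3 to 60 N. Pads are 16 mm wide; open, the fingers measure 119 mm over their backs; the gripper's body (75 mm by 177 mm) begins 78 mm behind the grasp point.
Start: joints at [-1.26, 0.3, 1.521, -0, 1.321, -0.067], TCP at [0.203, -0.511, 0.222] pointing down, gripper open.
Joint ranges: [-3.03, 3.03], [-0.79, 2.21], [0.23, 2.52], [-1.04, 4.18], [0, 3.07], [-2.55, 2.55]. Speed limits (rad/s): [2.22, 2.22, 2.57, 3.14, 3.14, 3.14].

INTERFACE

Orientations are given as [roll, pitch, yaw] about the fixed x, y, z axes, in that order (R = Rz(yaw) Ry(pitch) Rx(roll)).
In Python, from station import telemetry, viewer, hand_in, ctrl gives the robot as it stands.
- The arm moves only by the tool step_arm, never from a script. Its argument "plan" is a list of rows, each an object of numbers: "dx", "dy", "dz": the shift along the tool's x, y, z scaled (see below); "rx", "ry", "rz": the turn, a rotation vector about the tool's x, y, z scaled (see below); "claw": the closure, from 0 (fully open) to 1 (shut). In form: [{"dx": .., "dy": .., "dz": .., "rx": .., "ry": .., "rz": .., "claw": ..}, ...]. A call has 1 to 10 rows; each row shifts and turns the commanded pose from where the row before left it, along the tool's axes as they then stand; what a row does not reach is not made up. The controller multiplies each number of a shift by 0.1 m and each number of a turn by 90 degrees. A row lasts 1/10 s, in which the tool goes at most 50 mm and 8.59 degrees, less where a joint would pass 70% of its speed; a pose out of reach is approached as far as the arm can. A call with a number of a shift or a turn outside -1 to 1 is refused whole. A call with a gripper value outside its range is refused whole. The fingers move at their own pace and stop on an object; "grip_force" is the grip in N (left out, the last holds). Time passes only in rows, so rows that do not move let the fingers close. It gives the time, the measured TCP pose, the force, the opening and the grip force at its end, in the units of the state.
- telemetry.get_obs(): the state, without advancing time (a new reading comes with each control period).
- viewer.camera(name): name is "side" or "top" or "wrist"; returns a dict with "img" (480x640x3 uint8, red, green, blue), "z_map" (480x640 float32, m along the optical axis (not along the pixel's ray), 0 where there is no reading), "fx", "fy", "cx", "cy" (pixels), "dist" ([k1, k2, p1, p2, k3] as OpenCV has them; the pictures are not rectified), "R" (3x3) and "t" (3): a world point X has camera coordinates R X + t; the wrist camera has in their place "tool_from_camera" (4x4, takes a point from camera to tool coordinates, whose origin is the TCP and whose axes are the flange's). Camera axes: x right, y down, z forward; pixel columns grow to the right and rows downward; lengths in m; the calibration is good to about 2 mm. A picture is of the moment at which its call begins: read the wrist's pose just before it.
- hand_in(): hands the job in; it is judged then, once.
Trained networks look in a picture, given as the dict that the camera call returned (one of the last four; its "shot" number tells which), for a name from the list of things; names that differ only in an ending like _2 or _b are one class to them, and where a whole thing is asked for, a point or a joint stands for the part that bears it (a point fixed in the world has none). Each returns a list of dicts, best first, with "score" (0 to 1); they miss things now and then, are a little off and sometimes report something else, mostly with a low value. They report only what shows in the picture. A call takes as long as a camera call. They do not tell look-alikes from the thing itself.
- viewer.recognise(target, picture): "rect" ([left, top, right, bottom] in pixels, round what is visible of it).
The state is a dict: "time_s": time; "qpos": joint angles; "joint_vel": joint speeds; "tau": joint torques, N m; "ee_pos": TCP position; "eef_rot": TCP orientation; "force": force on the tool from outside, world axes, zero at the start; "moment": the same for the moment, N m; "grip_width": finger opening in m; "grip_force": force on a finger pad.
Only numpy, scipy, OpenCV 4.12 (cv2) and the standard library are available. Lean on these libraries where they do the work, as an engineer would, in place of code of your own. Each camera call takes 0.05 s, during which the arm holds its last target. There are 200 camera calls.

TASK

Open the battery case: pinch the cover's snap tab in towards the rib and, keeping it pressed, slide the cover away from its tongue end until you feel the stop, ease back a little and lift it straight off, level. Work gently, giving way where it pushes back, as the clips break under more than 20 N, and lay the cover down softly, flat and right way up, on the free cork inside the frame of the board; let go of it and leave the things beside the case and on the board where they are.

Things in the scene. Friction and masses are not known exactly. Their poses are not given: they have to be found in the camera images.
- cover_grip (a point): where to pinch the loose grey cover: midway between its two uprights, 25 mm above its underside. Uprights face each other across y, centred at x = 0, top 34 mm above the plate: a fixed rib (30 mm wide, outer face at y = -24 mm) and the snap tab (24 mm wide, outer face at y = +24 when free). Fingers that swing forward as they close push the cover down: give way to it
- cover: the same cover; origin at the centre of its plate's flat underside, z up. Plate 120 (x) x 60 (y) x 8 mm; on its +x end a tongue 26 long, 40 wide, 4 mm thick, level with the underside. 100 to 160 g with the tab. +y is the tab's side
- tab (a joint): travel of the snap tab towards the rib (m): 0 free, 0.008 fully in, at a hard stop. Spring 3 N at first, 11 N fully in. A barb at its foot sits in a notch of the case's side wall and bars lifting and sliding until the tab is in by some 6 mm; keep it fully in until the cover is off. Only the tab moves, so the pinched width goes from 48 to 40 mm and its middle ends at y = -4 mm
- box: black battery case, 210 (x) x 124 (y) x 61 mm high, fixed; origin at the centre of its underside, z up. The cover lies in a pocket in its top, axes parallel to the case's, its underside at z = 52 mm, with 2.5 mm play on either side and, while still caught, 1.5 mm play upward (raised a little within it, it does not rub). More than 20 N between cover and case, in any direction, or prying the cover up aslant (over 0.12 rad) breaks the clips
- keeper (a point): at the +x end of the pocket, 62 mm above the table: a metal bar under which the tongue is caught. With the tab in, the cover must slide along the case's -x to free the tongue: 5 to 21 mm, different for each case and not measured here. A solid stop comes 3.5 mm after that (after 8.5 to 24.5 mm): slide till it is felt, ease back about 1.5 mm, lift straight up
- board_free (a point): fixed cork-topped board, 230 (x) x 270 (y) mm, in a wooden frame 10 mm wide; cork 10 mm, frame 18 mm above the table. This point lies on the cork's surface in the middle of its free area, 35 mm to -y of the board's centre; free area 210 (x) x 170 (y) mm, x and y along the board's edges. A tape roll, a small jar and a row of brass pins stand at the +y end
- tape_roll_mid (a point): bystander: paper tape roll, 52 mm across, 18 mm high, on the board; its centre
- jar_mid (a point): bystander: small clear jar, 34 mm across, 45 mm high, on the board; its centre
- meter_mid (a point): bystander: small black meter, 70 x 35 x 28 mm, beside the case; its centre
- screwdriver_grip (a point): bystander: screwdriver lying beside the case, its handle
- board: the same board, given by its own origin: centre of its underside on the table
Mind the look-alikes: they are no part of the job. Of the things like the cover, leave any that is orange or purple; of the rest the larger one is meant.

How it is judged:
On the way, in this order (a step that is already met when the one before it is completed fails the run):
1. the cover is slid at least 4 mm along the case with the tab held in, still down in its pocket (value of joint tab above 0.005 m and x of cover_grip in the frame of box below -0.004 m and z of cover_grip in the frame of box below 0.083 m), for 0.1 s.
2. the cover is lifted at least 25 mm out of the case (z of cover_grip in the frame of box above 0.102 m), for 0.1 s.
At the end, for the whole second after the job is handed in: The cover lies flat (within 0.06 rad) and right way up on the cork, inside the board's frame (its middle within 70 mm of the middle of the free area along each edge, its height within 4 mm of resting flat on the cork), released and at rest (x of cover_grip in the frame of board_free between -0.07 and 0.07 m and y of cover_grip in the frame of board_free between -0.07 and 0.07 m and z of cover_grip in the frame of board_free between 0.021 and 0.029 m and angle between cover_grip's own z axis and vertical below 0.06 rad and linear speed of cover below 0.02 m/s and contact force between the fingers and cover below 0.1 N); the robot touches nothing.
It fails at once if more than 20 N between the cover and the case (contact force between cover and box above 20 N).
It fails at once if the cover is pried up aslant, over 0.12 rad, at the case (angle between cover_grip's own z axis and vertical above 0.12 rad and horizontal distance between cover_grip and box below 0.06 m).
It fails at once if the cover meets the board with more than 40 N (contact force between cover and board above 40 N).
It fails at once if the tape roll, jar, meter or screwdriver is moved more than 25 mm (distance of any of tape_roll_mid, jar_mid, meter_mid, screwdriver_grip from where it was at the start of the episode above 0.025 m).
It also fails if it takes over 64 s, if anything falls off the work surface, if the arm or the gripper's body presses on something with over 40 N, if the wrist force passes 120 N, or if a joint passes its speed limit or range.

## Working session

There is one attempt and no reset: what is moved stays moved. The work goes in short steps, Python scripts to look and compute and a tool call to move; the robot and the scene stay as the last step left them, time stands still between calls to the robot, and variables do not carry over. Pictures are saved under pics/ and viewed, at most 10 in all, crops included, and the job is handed in when it is done.

Besides the shell and the picture viewer there is one more tool, called after "Emit:" by a JSON object that holds its "name" and its "arguments", one argument or row to a line. step_arm: Moves the arm, as the interface text tells. Shifts and turns lie within -1 to 1; 1 stands for 0.1 m of shift or 90 degrees of turn. Its arguments: {"type":"object","properties":{"plan":{"type":"array"},"grip_force":{"type":"number"}},"required":["plan"]}

```bash
mkdir -p pics; cat > h.py <<'E'
import numpy as np, cv2
from station import telemetry, viewer, hand_in, ctrl
from scipy.spatial.transform import Rotation as Ro
def pose():
    o=telemetry.get_obs(); return np.array(o['ee_pos']),Ro.from_euler('xyz',o['eef_rot']).as_matrix()
def cam(n):
    p,R=pose(); c=viewer.camera(n)
    if n=='wrist':
        T=np.array(c['tool_from_camera']); Rw=R@T[:3,:3]; tw=R@T[:3,3]+p
    else:
        Rw=np.array(c['R']).T; tw=-Rw@np.array(c['t'])
    c['Rw'],c['tw']=Rw,tw
    return c
def cloud(c):
    h,w=c['z_map'].shape; K=np.array([[c['fx'],0,c['cx']],[0,c['fy'],c['cy']],[0,0,1]])
    u,v=np.meshgrid(np.arange(w),np.arange(h))
    n=cv2.undistortPoints(np.stack([u,v],-1).reshape(-1,1,2).astype(float),K,np.array(c['dist'])).reshape(h,w,2)
    z=c['z_map'][...,None]
    P=np.concatenate([n*z,z],-1)@c['Rw'].T+c['tw']
    P[c['z_map']==0]=np.nan
    return P
def save(c,f): cv2.imwrite('pics/'+f,c['img'][...,::-1])
E
python3 - <<'E'
from h import *
print(telemetry.get_obs(),ctrl.tcp_to_tips)
for n in('top','side'):
    c=cam(n);save(c,n+'0.png');P=cloud(c);np.savez(n+'0.npz',P=P,img=c['img'],Rw=c['Rw'],tw=c['tw'])
    print(n,c['tw'],c['Rw'].tolist())
    for t in('cover','box','board','tab','tape_roll_mid','jar_mid','meter_mid','screwdriver_grip'):
        for r in viewer.recognise(t,c)[:3]:
            l,tt,rr,b=[int(x) for x in r['rect']]
            print(t,round(r['score'],2),[l,tt,rr,b],P[min((tt+b)//2,479),min((l+rr)//2,639)].round(3))
E
```

```text
{'time_s': 0.0, 'qpos': array([-1.25961359e+00,  3.00456282e-01,  1.52156353e+00,  1.19806406e-05,
        1.32070482e+00, -6.66109838e-02]), 'joint_vel': array([ 6.91044177e-05,  2.28418300e-03, -4.15232184e-04, -2.47740974e-04,
        2.81313538e-04,  1.53735694e-03]), 'tau': array([ 1.69687395e-03, -5.31803834e+01, -3.52737021e+01,  7.08409259e-02,
        2.43463519e-02, -9.50713343e-05]), 'ee_pos': array([ 0.20280041, -0.51099007,  0.22190187]), 'eef_rot': array([-3.14046396e+00, -8.69251858e-05,  3.77790703e-01]), 'force': array([ 0.48663182, -0.03228191,  0.10284343]), 'moment': array([ 0.01025835,  0.00713382, -0.01198463]), 'grip_force': 0.0, 'grip_width': 0.09380230037439802} 0.017
top [0.38961361 0.07189001 0.95362682] [[0.024065211977256435, -0.9901479955603862, 0.13794133702497882], [-0.9994660282812028, -0.02687982383317783, -0.01857776581011132], [0.022102576417416444, -0.13742060237987028, -0.9902661531917902]]
cover 0.9 [242, 308, 313, 378] [0.309 0.141 0.01 ]
cover 0.88 [174, 325, 209, 385] [0.279 0.313 0.007]
cover 0.71 [209, 160, 268, 226] [0.601 0.225 0.057]
box
[... 782 characters left out ...]
ver 0.98 [215, 253, 265, 300] [0.595 0.227 0.061]
cover 0.9 [322, 378, 387, 416] [0.278 0.332 0.024]
cover 0.66 [140, 326, 164, 370] [0.652 0.427 0.005]
box 0.66 [195, 237, 292, 341] [0.569 0.252 0.059]
board 0.92 [309, 170, 442, 261] [ 0.487 -0.171  0.012]
board 0.58 [207, 232, 236, 252] [0.724 0.132 0.028]
tab 0.73 [372, 305, 382, 319] [0.333 0.133 0.023]
tab 0.73 [220, 256, 263, 302] [0.589 0.231 0.06 ]
tab 0.58 [351, 392, 363, 413] [0.271 0.333 0.016]
tape_roll_mid 0.82 [338, 213, 358, 226] [ 0.536 -0.122  0.01 ]
jar_mid 0.66 [374, 214, 391, 241] [ 0.435 -0.096  0.044]
meter_mid 0.9 [206, 230, 238, 251] [0.728 0.124 0.027]
screwdriver_grip 0.75 [221, 306, 320, 356] [ 0.495  0.269 -0.002]
```

View pics/top0.png

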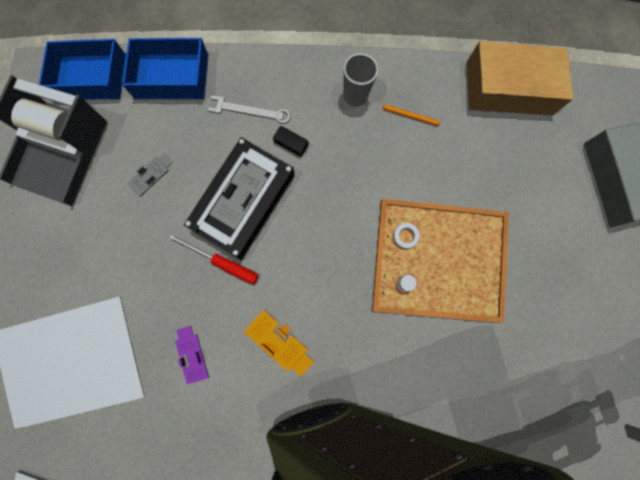

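View pics/side0.png

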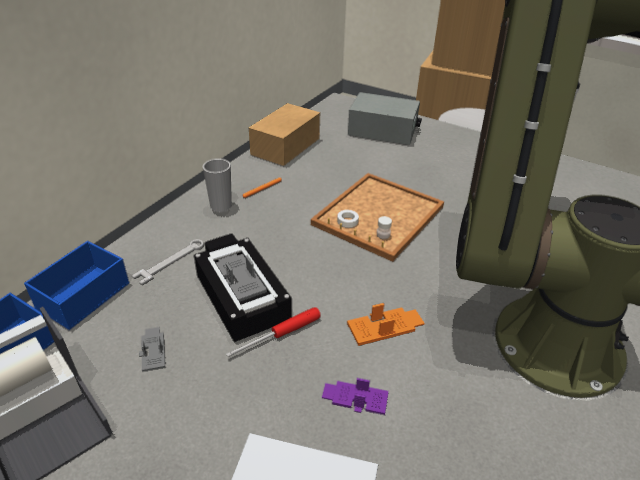

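```bash
python3 - <<'E'
from h import *
d=np.load('top0.npz');P=d['P'];img=d['img']
def rect(m,name):
    q=P[m][:,:2]; r=cv2.minAreaRect((q*1000).astype(np.float32)); print(name,m.sum(),np.round(r[0],1),np.round(r[1],1),round(r[2],1))
win=np.zeros(P.shape[:2],bool);win[130:265,178:300]=1
z=P[...,2]
rect(win&(z>.045)&(z<.075)&(abs(P[...,0]-.6)<.13)&(np.hypot(P[...,0]-.595,P[...,1]-.222)<.125),'box')
m=win&(z>.075)&(z<.11);rect(m,'uprights')
v,u=np.nonzero(m)
for a,b,p in zip(u,v,P[m]): print(a,b,p.round(3),end=';')
print()
win[:]=0;win[190:330,365:515]=1
rect(win&(z>.014)&(z<.022),'frame'); rect(win&(z>.005)&(z<.014),'cork')
for f,(x0,y0,x1,y1) in {'top':(175,130,305,262)}.items():
    cv2.imwrite('pics/crop.png',cv2.resize(img[y0:y1,x0:x1,::-1],None,fx=4.5,fy=4.5,interpolation=cv2.INTER_CUBIC))
s=np.load('side0.npz')['img'][225:345,185:300,::-1]
a=cv2.imread('pics/crop.png');a=cv2.resize(a,(390,396));s=cv2.resize(s,(400,396),interpolation=cv2.INTER_CUBIC)
cv2.imwrite('pics/crop.png',np.hstack([a,s]))
E
```

```text
box 6501 [595.1 223.9] [125.8 211.1] 60.2
uprights 138 [593.6 223.5] [47.  29.9] 62.5
229 181 [0.615 0.237 0.093];229 182 [0.613 0.237 0.094];230 182 [0.613 0.235 0.093];227 183 [0.611 0.241 0.093];228 183 [0.611 0.239 0.094];229 183 [0.611 0.237 0.093];230 183 [0.611 0.235 0.095];231 183 [0.613 0.234 0.087];227 184 [0.609 0.241 0.093];228 184 [0.609 0.239 0.095];229 184 [0.609 0.237 0.093];230 184 [0.61  0.235 0.091];231 184 [0.611 0.235 0.085];226 185 [0.607 0.242 0.094];227 185 [0.607 0.24  0.095];228 185 [0.606 0.238 0.096];229 185 [0.607 0.237 0.092];230 185 [0.608 0.236 0.089];225 186 [0.605 0.244 0.094];226 186 [0.605 0.243 0.092];227 186 [0.605 0.24  0.095];228 186 [0.605 0.238 0.095];229 186 [0.607 0.238 0.086];230 186 [0.609 0.238 0.079];225 187 [0.603 0.244 0.094];226 187 [0.603 0.242 0.093];227 187 [0.603 0.24  0.094];228 187 [0.605 0.24  0.087];229 187 [0.607 0.239 0.079];230 187 [0.608 0.238 0.076];224 188 [0.6   0.245 0.097];225 188 [0.6   0.244 0.096];226 188 [0.601 0.243 0.092];227 188 [0.602 0.241 0.09 ];228 188 [0.604 0.24  0.083];229 188 [0.605 0.24  0.076];224 18
[... 2241 characters left out ...]
 [0.579 0.206 0.085];246 201 [0.581 0.206 0.077];240 202 [0.575 0.214 0.093];241 202 [0.574 0.212 0.095];242 202 [0.574 0.21  0.099];243 202 [0.575 0.209 0.092];244 202 [0.576 0.208 0.087];245 202 [0.577 0.206 0.084];240 203 [0.573 0.214 0.095];241 203 [0.572 0.212 0.095];242 203 [0.572 0.21  0.096];243 203 [0.573 0.209 0.091];244 203 [0.575 0.208 0.084];245 203 [0.577 0.207 0.076];241 204 [0.571 0.212 0.092];242 204 [0.571 0.21  0.094];243 204 [0.572 0.209 0.088];244 204 [0.574 0.209 0.079];242 205 [0.57  0.211 0.087];243 205 [0.572 0.21  0.082];244 205 [0.573 0.209 0.077];243 206 [0.571 0.211 0.076];
frame 2603 [ 482.7 -190.6] [271.7 232.2] 85.8
cork 11262 [ 489.1 -178.4] [282.8 290.8] 1.5
```

View pics/crop.png

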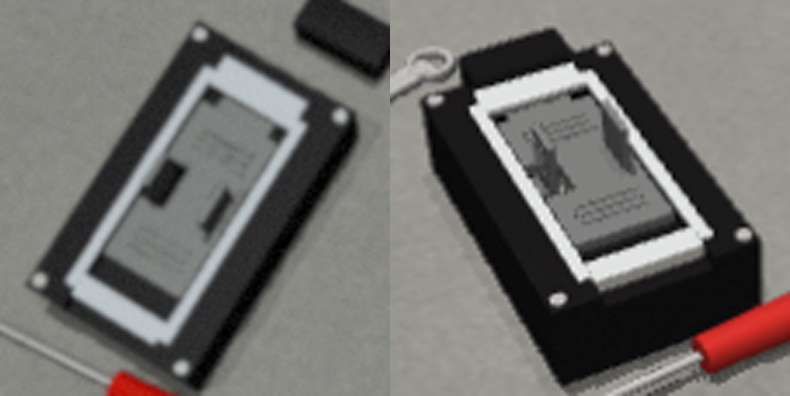

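The candidates in the top picture are the grey cover in the case (238,193), the small grey one (150,174), the orange one (280,343) and the purple one (191,355). Orange and purple are ruled out, and of the two greys the one in the case is larger, so it's the one meant. The crop confirms this: the corner notches and the keeper are at its far end, next to the meter. The tab (23 mm) is on the image left and the rib (30 mm) on the right, so case yaw is about -29°.

Emit:
{"name": "step_arm", "arguments": {
  "plan": [
    {"dx": 0.315, "dy": -0.268},
    {"dx": 0.315, "dy": -0.268},
    {"dx": 0.315, "dy": -0.268},
    {"dx": 0.315, "dy": -0.268},
    {"dx": 0.315, "dy": -0.268},
    {"dx": 0.315, "dy": -0.268},
    {"dx": 0.315, "dy": -0.268},
    {"dx": 0.315, "dy": -0.268},
    {"dx": 0.315, "dy": -0.268},
    {"dx": 0.315, "dy": -0.268}
  ]
}}

```text
$.plan[0]: bad value
```

Emit:
{"name": "step_arm", "arguments": {
  "plan": [
    {"dx": 0.315, "dy": -0.268},
    {"dx": 0.315, "dy": -0.268},
    {"dx": 0.315, "dy": -0.268},
    {"dx": 0.315, "dy": -0.268},
    {"dx": 0.315, "dy": -0.268},
    {"dx": 0.315, "dy": -0.268},
    {"dx": 0.315, "dy": -0.268},
    {"dx": 0.315, "dy": -0.268},
    {"dx": 0.315, "dy": -0.268},
    {"dx": 0.315, "dy": -0.268}
  ]
}}

```text
$.plan[0]: bad value
```

Emit:
{"name": "step_arm", "arguments": {
  "plan": [
    {"rz": -0.09},
    {"rz": -0.09},
    {"rz": -0.09},
    {"rz": -0.09},
    {"rz": -0.09},
    {"rz": -0.09},
    {"rz": -0.09},
    {"rz": -0.09},
    {"rz": -0.09},
    {"rz": -0.09}
  ]
}}

```text
$.plan[0]: bad value
```

Emit:
{"name": "step_arm", "arguments": {
  "plan": [
    {"rz": -0.09},
    {"rz": -0.09},
    {"rz": -0.09},
    {"rz": -0.09},
    {"rz": -0.09},
    {"rz": -0.075},
    {"claw": 0.3},
    {"claw": 0.3},
    {"claw": 0.3}
  ]
}}

```text
$.plan[0]: bad value
```

Emit:
{"name": "step_arm", "arguments": {
  "plan": [
    {"dx": 0.315, "dy": -0.268, "dz": 0, "rx": 0, "ry": 0, "rz": 0, "claw": 0},
    {"dx": 0.315, "dy": -0.268, "dz": 0, "rx": 0, "ry": 0, "rz": 0, "claw": 0},
    {"dx": 0.315, "dy": -0.268, "dz": 0, "rx": 0, "ry": 0, "rz": 0, "claw": 0},
    {"dx": 0.315, "dy": -0.268, "dz": 0, "rx": 0, "ry": 0, "rz": 0, "claw": 0},
    {"dx": 0.315, "dy": -0.268, "dz": 0, "rx": 0, "ry": 0, "rz": 0, "claw": 0},
    {"dx": 0.315, "dy": -0.268, "dz": 0, "rx": 0, "ry": 0, "rz": 0, "claw": 0},
    {"dx": 0.315, "dy": -0.268, "dz": 0, "rx": 0, "ry": 0, "rz": 0, "claw": 0},
    {"dx": 0.315, "dy": -0.268, "dz": 0, "rx": 0, "ry": 0, "rz": 0, "claw": 0},
    {"dx": 0.315, "dy": -0.268, "dz": 0, "rx": 0, "ry": 0, "rz": 0, "claw": 0},
    {"dx": 0.315, "dy": -0.268, "dz": 0, "rx": 0, "ry": 0, "rz": 0, "claw": 0}
  ]
}}

```text
time_s: 1.9
ee_pos: [0.3973, -0.1443, 0.2227]
eef_rot: [3.141, -0.0, 0.378]
force: [0.7, 0.1, -0.7]
grip_width: 0.0938
grip_force: 0.0
```

Emit:
{"name": "step_arm", "arguments": {
  "plan": [
    {"dx": 0.315, "dy": -0.268, "dz": 0, "rx": 0, "ry": 0, "rz": 0, "claw": 0},
    {"dx": 0.315, "dy": -0.268, "dz": 0, "rx": 0, "ry": 0, "rz": 0, "claw": 0},
    {"dx": 0.315, "dy": -0.268, "dz": 0, "rx": 0, "ry": 0, "rz": 0, "claw": 0},
    {"dx": 0.315, "dy": -0.268, "dz": 0, "rx": 0, "ry": 0, "rz": 0, "claw": 0},
    {"dx": 0.315, "dy": -0.268, "dz": 0, "rx": 0, "ry": 0, "rz": 0, "claw": 0},
    {"dx": 0.315, "dy": -0.268, "dz": 0, "rx": 0, "ry": 0, "rz": 0, "claw": 0},
    {"dx": 0.315, "dy": -0.268, "dz": 0, "rx": 0, "ry": 0, "rz": 0, "claw": 0},
    {"dx": 0.315, "dy": -0.268, "dz": 0, "rx": 0, "ry": 0, "rz": 0, "claw": 0},
    {"dx": 0.315, "dy": -0.268, "dz": 0, "rx": 0, "ry": 0, "rz": 0, "claw": 0},
    {"dx": 0.315, "dy": -0.268, "dz": 0, "rx": 0, "ry": 0, "rz": 0, "claw": 0}
  ]
}}

```text
time_s: 2.9
ee_pos: [0.5913, 0.2211, 0.2224]
eef_rot: [3.142, -0.0, 0.378]
force: [-0.7, -0.2, 0.6]
grip_width: 0.0935
grip_force: 0.0
```

Emit:
{"name": "step_arm", "arguments": {
  "plan": [
    {"dx": 0, "dy": 0, "dz": 0, "rx": 0, "ry": 0, "rz": -0.09, "claw": 0},
    {"dx": 0, "dy": 0, "dz": 0, "rx": 0, "ry": 0, "rz": -0.09, "claw": 0},
    {"dx": 0, "dy": 0, "dz": 0, "rx": 0, "ry": 0, "rz": -0.09, "claw": 0},
    {"dx": 0, "dy": 0, "dz": 0, "rx": 0, "ry": 0, "rz": -0.09, "claw": 0},
    {"dx": 0, "dy": 0, "dz": 0, "rx": 0, "ry": 0, "rz": -0.09, "claw": 0},
    {"dx": 0, "dy": 0, "dz": 0, "rx": 0, "ry": 0, "rz": -0.09, "claw": 0},
    {"dx": 0, "dy": 0, "dz": 0, "rx": 0, "ry": 0, "rz": -0.09, "claw": 0},
    {"dx": 0, "dy": 0, "dz": 0, "rx": 0, "ry": 0, "rz": -0.09, "claw": 0},
    {"dx": 0, "dy": 0, "dz": 0, "rx": 0, "ry": 0, "rz": -0.09, "claw": 0},
    {"dx": 0, "dy": 0, "dz": 0, "rx": 0, "ry": 0, "rz": -0.09, "claw": 0}
  ]
}}

```text
time_s: 3.9
ee_pos: [0.5907, 0.2194, 0.2224]
eef_rot: [-3.141, 0.0, 1.797]
force: [0.0, 1.0, -0.3]
grip_width: 0.094
grip_force: 0.0
```

Emit:
{"name": "step_arm", "arguments": {
  "plan": [
    {"dx": 0, "dy": 0, "dz": 0, "rx": 0, "ry": 0, "rz": -0.09, "claw": 0.3},
    {"dx": 0, "dy": 0, "dz": 0, "rx": 0, "ry": 0, "rz": -0.09, "claw": 0.3},
    {"dx": 0, "dy": 0, "dz": 0, "rx": 0, "ry": 0, "rz": -0.09, "claw": 0.3},
    {"dx": 0, "dy": 0, "dz": 0, "rx": 0, "ry": 0, "rz": -0.09, "claw": 0.3},
    {"dx": 0, "dy": 0, "dz": 0, "rx": 0, "ry": 0, "rz": -0.09, "claw": 0.3},
    {"dx": 0, "dy": 0, "dz": 0, "rx": 0, "ry": 0, "rz": -0.075, "claw": 0.3},
    {"dx": 0, "dy": 0, "dz": 0, "rx": 0, "ry": 0, "rz": 0, "claw": 0.3},
    {"dx": 0, "dy": 0, "dz": 0, "rx": 0, "ry": 0, "rz": 0, "claw": 0.3},
    {"dx": 0, "dy": 0, "dz": 0, "rx": 0, "ry": 0, "rz": 0, "claw": 0.3}
  ]
}}

```text
time_s: 4.8
ee_pos: [0.5907, 0.2194, 0.2224]
eef_rot: [-3.142, -0.0, 2.613]
force: [0.3, 1.4, -0.9]
grip_width: 0.066
grip_force: 0.0
```

```bash
python3 - <<'E'
from h import *
print(telemetry.get_obs())
c=cam('wrist');save(c,'w1.png');P=cloud(c);np.savez('w1.npz',P=P,img=c['img'],Rw=c['Rw'],tw=c['tw'])
print(c['tool_from_camera'],c['fx'])
for t in('cover','tab','box','keeper'):
    print(t,[(round(r['score'],2),np.round(r['rect'])) for r in viewer.recognise(t,c)[:3]])
z=P[...,2]; near=np.hypot(P[...,0]-.595,P[...,1]-.223)<.04
def rect(m,name):
    q=P[m][:,:2]; r=cv2.minAreaRect((q*1000).astype(np.float32)); print(name,m.sum(),np.round(r[0],1),np.round(r[1],1),round(r[2],1),np.median(z[m]).round(4))
m=near&(z>.088)&(z<.105)
n,l,st,ce=cv2.connectedComponentsWithStats(m.astype(np.uint8))
for i in range(1,n):
    if st[i,4]>30: rect(l==i,st[i].tolist())
rect((z>.045)&(z<.075)&(np.hypot(P[...,0]-.595,P[...,1]-.222)<.125),'box')
E
```

```text
{'time_s': 4.8, 'qpos': array([ 2.97497449e-01,  4.81296751e-01,  1.27134145e+00,  1.63957481e-05,
        1.38898645e+00, -7.45137461e-01]), 'joint_vel': array([-0.00122555, -0.00201272,  0.00069728, -0.00130573,  0.00102489,
       -0.01121458]), 'tau': array([-3.15272164e-04, -6.40187860e+01, -3.60198319e+01,  4.32712503e-02,
        6.26961887e-02,  2.13559595e-02]), 'ee_pos': array([0.59072792, 0.21940089, 0.22242174]), 'eef_rot': array([-3.14158007e+00, -3.35468098e-05,  2.61342827e+00]), 'force': array([ 0.25046921,  1.36626764, -0.85296633]), 'moment': array([-0.02508887, -0.06601732, -0.02596873]), 'grip_force': 0.0, 'grip_width': 0.06595468531171265}
[[ 7.28838847e-04 -9.65264495e-01 -2.61273658e-01  7.60816855e-02]
 [ 9.99999717e-01  6.54360123e-04  3.72054526e-04 -1.63957999e-03]
 [-1.88163961e-04 -2.61273855e-01  9.65264698e-01 -1.62313734e-01]
 [ 0.00000000e+00  0.00000000e+00  0.00000000e+00  1.00000000e+00]] 422.8984744339809
cover [(0.97, array([ 50.,   0., 136.,  16.])), (0.91, array([286., 149., 366., 312.])), (0.65, array([518.,  91., 604., 214.]))]
tab [(0.96, array([352., 213., 368., 253.])), (0.86, array([572., 142., 599., 161.])), (0.71, array([44.,  0., 76., 11.]))]
box []
keeper [(0.57, array([239.,  83., 413., 345.]))]
[294, 217, 8, 42, 305] 305 [585.2 203.3] [ 5.  29.9] 60.5 0.0939
[354, 220, 8, 34, 241] 241 [606.5 240.9] [ 5.6 24. ] 61.4 0.0939
box 39430 [596.  221.8] [124.2 210.8] 60.5 0.0609
```

View pics/w1.png

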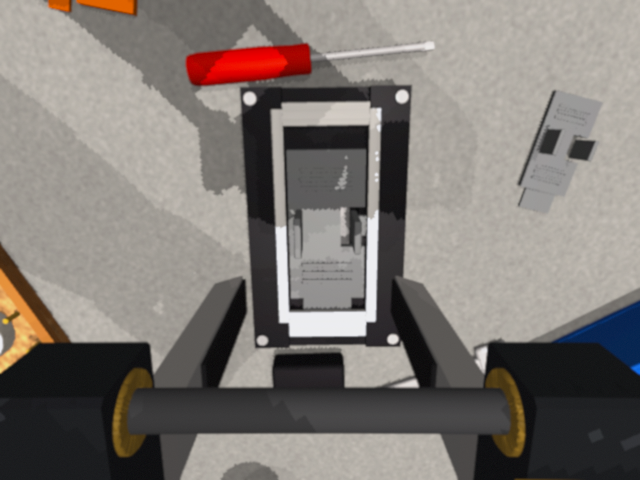

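Emit:
{"name": "step_arm", "arguments": {
  "plan": [
    {"dx": -0.032, "dy": 0.009, "dz": 0.1, "rx": 0, "ry": 0, "rz": -0.009, "claw": 0.3},
    {"dx": 0, "dy": 0, "dz": 0.25, "rx": 0, "ry": 0, "rz": 0, "claw": 0.3},
    {"dx": 0, "dy": 0, "dz": 0.25, "rx": 0, "ry": 0, "rz": 0, "claw": 0.3},
    {"dx": 0, "dy": 0, "dz": 0.25, "rx": 0, "ry": 0, "rz": 0, "claw": 0.3},
    {"dx": 0, "dy": 0, "dz": 0.2, "rx": 0, "ry": 0, "rz": 0, "claw": 0.3},
    {"dx": 0, "dy": 0, "dz": 0.1, "rx": 0, "ry": 0, "rz": 0, "claw": 0.3},
    {"dx": 0, "dy": 0, "dz": 0.1, "rx": 0, "ry": 0, "rz": 0, "claw": 0.3},
    {"dx": 0, "dy": 0, "dz": 0.05, "rx": 0, "ry": 0, "rz": 0, "claw": 0.3},
    {"dx": 0, "dy": 0, "dz": 0.05, "rx": 0, "ry": 0, "rz": 0, "claw": 0.3},
    {"dx": 0, "dy": 0, "dz": 0, "rx": 0, "ry": 0, "rz": 0, "claw": 0.3}
  ]
}}

```text
time_s: 6.05
ee_pos: [0.5939, 0.2186, 0.0873]
eef_rot: [-3.142, -0.0, 2.63]
force: [-0.3, -0.5, -1.0]
grip_width: 0.0659
grip_force: 0.0
```

```bash
python3 - <<'E'
from h import *
o=telemetry.get_obs();print(o['ee_pos'],o['eef_rot'],o['force'],o['moment'],o['grip_width'])
c=cam('wrist');save(c,'w2.png')
E
```

```text
[0.59391655 0.2185731  0.08727459] [-3.14151827e+00 -1.36100671e-04  2.63039391e+00] [-0.33500495 -0.46564856 -0.97374985] [ 0.04991969 -0.17644055  0.0179039 ] 0.06587468788982156
```

View pics/w2.png

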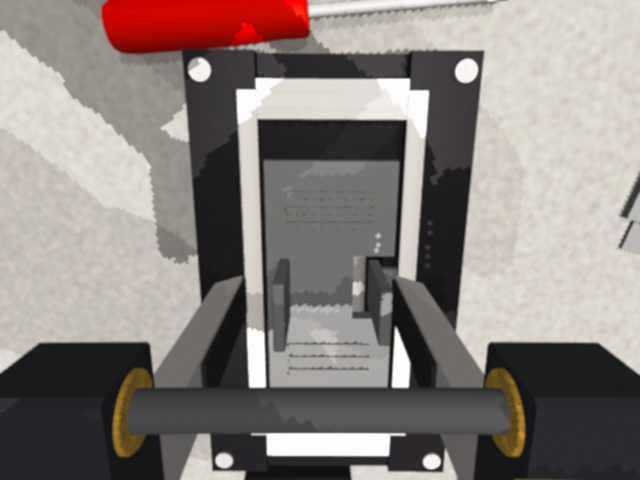

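Emit:
{"name": "step_arm", "arguments": {
  "plan": [
    {"dx": 0, "dy": 0, "dz": 0, "rx": 0, "ry": 0, "rz": 0, "claw": 0.4},
    {"dx": 0, "dy": 0, "dz": 0, "rx": 0, "ry": 0, "rz": 0, "claw": 0.42},
    {"dx": 0, "dy": 0, "dz": 0, "rx": 0, "ry": 0, "rz": 0, "claw": 0.44},
    {"dx": 0, "dy": 0, "dz": 0, "rx": 0, "ry": 0, "rz": 0, "claw": 0.46},
    {"dx": 0, "dy": 0, "dz": 0, "rx": 0, "ry": 0, "rz": 0, "claw": 0.46}
  ],
  "grip_force": 18
}}

```text
time_s: 6.6
ee_pos: [0.5944, 0.2188, 0.088]
eef_rot: [3.14, 0.001, 2.63]
force: [3.9, 1.9, 2.9]
grip_width: 0.0511
grip_force: 1.9
```

Emit:
{"name": "step_arm", "arguments": {
  "plan": [
    {"dx": 0, "dy": 0, "dz": -0.005, "rx": 0, "ry": 0, "rz": 0, "claw": 0.48},
    {"dx": 0, "dy": 0, "dz": -0.005, "rx": 0, "ry": 0, "rz": 0, "claw": 0.49},
    {"dx": 0, "dy": 0, "dz": 0, "rx": 0, "ry": 0, "rz": 0, "claw": 0.49}
  ]
}}

```text
time_s: 6.9
ee_pos: [0.5943, 0.2187, 0.0887]
eef_rot: [3.141, 0.001, 2.63]
force: [4.8, 3.2, -0.4]
grip_width: 0.048
grip_force: 2.6
```

Emit:
{"name": "step_arm", "arguments": {
  "plan": [
    {"dx": 0, "dy": 0, "dz": -0.004, "rx": 0, "ry": 0, "rz": 0, "claw": 0.51},
    {"dx": 0, "dy": 0, "dz": -0.002, "rx": 0, "ry": 0, "rz": 0, "claw": 0.53},
    {"dx": 0, "dy": 0, "dz": 0, "rx": 0, "ry": 0, "rz": 0, "claw": 0.53}
  ]
}}

```text
time_s: 7.2
ee_pos: [0.5942, 0.2187, 0.0892]
eef_rot: [3.141, 0.001, 2.63]
force: [4.6, 2.9, -0.1]
grip_width: 0.0441
grip_force: 4.5
```

Emit:
{"name": "step_arm", "arguments": {
  "plan": [
    {"dx": 0, "dy": 0, "dz": -0.004, "rx": 0, "ry": 0, "rz": 0, "claw": 0.55},
    {"dx": 0, "dy": 0, "dz": -0.002, "rx": 0, "ry": 0, "rz": 0, "claw": 0.57},
    {"dx": 0, "dy": 0, "dz": 0, "rx": 0, "ry": 0, "rz": 0, "claw": 0.57}
  ]
}}

```text
time_s: 7.5
ee_pos: [0.5935, 0.2183, 0.0892]
eef_rot: [-3.14, -0.001, 2.63]
force: [-0.1, -0.3, -2.5]
grip_width: 0.041
grip_force: 10.3
```

Emit:
{"name": "step_arm", "arguments": {
  "plan": [
    {"dx": 0, "dy": 0, "dz": 0, "rx": 0, "ry": 0, "rz": 0, "claw": 0.58},
    {"dx": 0, "dy": 0, "dz": 0, "rx": 0, "ry": 0, "rz": 0, "claw": 0.62},
    {"dx": 0, "dy": 0, "dz": 0, "rx": 0, "ry": 0, "rz": 0, "claw": 0.62}
  ],
  "grip_force": 20
}}

```text
time_s: 7.8
ee_pos: [0.5939, 0.2185, 0.0895]
eef_rot: [-3.141, -0.0, 2.63]
force: [0.1, 0.4, -1.2]
grip_width: 0.0392
grip_force: 19.9
```

Emit:
{"name": "step_arm", "arguments": {
  "plan": [
    {"dx": 0.007, "dy": 0, "dz": 0, "rx": 0, "ry": 0, "rz": 0, "claw": 0.62},
    {"dx": 0.007, "dy": 0, "dz": 0, "rx": 0, "ry": 0, "rz": 0, "claw": 0.62},
    {"dx": 0.006, "dy": 0, "dz": 0, "rx": 0, "ry": 0, "rz": 0, "claw": 0.62},
    {"dx": 0, "dy": 0, "dz": 0, "rx": 0, "ry": 0, "rz": 0, "claw": 0.62}
  ]
}}

```text
time_s: 8.2
ee_pos: [0.5921, 0.2196, 0.0896]
eef_rot: [-3.142, -0.0, 2.63]
force: [-0.1, -0.2, -2.2]
grip_width: 0.0397
grip_force: 19.9
```

Emit:
{"name": "step_arm", "arguments": {
  "plan": [
    {"dx": 0.01, "dy": 0, "dz": 0, "rx": 0, "ry": 0, "rz": 0, "claw": 0.62},
    {"dx": 0.01, "dy": 0, "dz": 0, "rx": 0, "ry": 0, "rz": 0, "claw": 0.62},
    {"dx": 0.01, "dy": 0, "dz": 0, "rx": 0, "ry": 0, "rz": 0, "claw": 0.62},
    {"dx": 0.01, "dy": 0, "dz": 0, "rx": 0, "ry": 0, "rz": 0, "claw": 0.62},
    {"dx": 0.01, "dy": 0, "dz": 0, "rx": 0, "ry": 0, "rz": 0, "claw": 0.62},
    {"dx": 0, "dy": 0, "dz": 0, "rx": 0, "ry": 0, "rz": 0, "claw": 0.62}
  ]
}}

```text
time_s: 8.8
ee_pos: [0.5878, 0.2221, 0.0897]
eef_rot: [-3.142, -0.0, 2.63]
force: [-0.2, 0.2, -1.8]
grip_width: 0.0397
grip_force: 19.9
```

Emit:
{"name": "step_arm", "arguments": {
  "plan": [
    {"dx": 0.007, "dy": 0, "dz": 0, "rx": 0, "ry": 0, "rz": 0, "claw": 0.62},
    {"dx": 0.006, "dy": 0, "dz": 0, "rx": 0, "ry": 0, "rz": 0, "claw": 0.62},
    {"dx": 0, "dy": 0, "dz": 0, "rx": 0, "ry": 0, "rz": 0, "claw": 0.62}
  ]
}}

```text
time_s: 9.1
ee_pos: [0.5867, 0.2227, 0.0896]
eef_rot: [-3.142, -0.0, 2.63]
force: [0.5, -0.2, -0.7]
grip_width: 0.0397
grip_force: 19.9
```

Emit:
{"name": "step_arm", "arguments": {
  "plan": [
    {"dx": 0.007, "dy": 0, "dz": 0, "rx": 0, "ry": 0, "rz": 0, "claw": 0.62},
    {"dx": 0.006, "dy": 0, "dz": 0, "rx": 0, "ry": 0, "rz": 0, "claw": 0.62},
    {"dx": 0, "dy": 0, "dz": 0, "rx": 0, "ry": 0, "rz": 0, "claw": 0.62}
  ]
}}

```text
time_s: 9.4
ee_pos: [0.5855, 0.2233, 0.0896]
eef_rot: [-3.142, -0.0, 2.63]
force: [-0.1, 0.2, -1.5]
grip_width: 0.0397
grip_force: 19.9
```

Emit:
{"name": "step_arm", "arguments": {
  "plan": [
    {"dx": 0.007, "dy": 0, "dz": 0, "rx": 0, "ry": 0, "rz": 0, "claw": 0.62},
    {"dx": 0.006, "dy": 0, "dz": 0, "rx": 0, "ry": 0, "rz": 0, "claw": 0.62},
    {"dx": 0, "dy": 0, "dz": 0, "rx": 0, "ry": 0, "rz": 0, "claw": 0.62}
  ]
}}

```text
time_s: 9.7
ee_pos: [0.5844, 0.2239, 0.0897]
eef_rot: [3.142, -0.0, 2.63]
force: [0.4, 0.4, -1.4]
grip_width: 0.0399
grip_force: 19.9
```

Emit:
{"name": "step_arm", "arguments": {
  "plan": [
    {"dx": 0.007, "dy": 0, "dz": 0, "rx": 0, "ry": 0, "rz": 0, "claw": 0.62},
    {"dx": 0.006, "dy": 0, "dz": 0, "rx": 0, "ry": 0, "rz": 0, "claw": 0.62},
    {"dx": 0, "dy": 0, "dz": 0, "rx": 0, "ry": 0, "rz": 0, "claw": 0.62}
  ]
}}

```text
time_s: 10.0
ee_pos: [0.5832, 0.2246, 0.0897]
eef_rot: [-3.142, -0.0, 2.63]
force: [-0.0, 0.0, -1.8]
grip_width: 0.0398
grip_force: 19.9
```

Emit:
{"name": "step_arm", "arguments": {
  "plan": [
    {"dx": 0.007, "dy": 0, "dz": 0, "rx": 0, "ry": 0, "rz": 0, "claw": 0.62},
    {"dx": 0.006, "dy": 0, "dz": 0, "rx": 0, "ry": 0, "rz": 0, "claw": 0.62},
    {"dx": 0, "dy": 0, "dz": 0, "rx": 0, "ry": 0, "rz": 0, "claw": 0.62}
  ]
}}

```text
time_s: 10.3
ee_pos: [0.5821, 0.2252, 0.0896]
eef_rot: [-3.142, -0.0, 2.63]
force: [-0.2, -0.1, -1.4]
grip_width: 0.0397
grip_force: 19.9
```

Emit:
{"name": "step_arm", "arguments": {
  "plan": [
    {"dx": 0.007, "dy": 0, "dz": 0, "rx": 0, "ry": 0, "rz": 0, "claw": 0.62},
    {"dx": 0.006, "dy": 0, "dz": 0, "rx": 0, "ry": 0, "rz": 0, "claw": 0.62},
    {"dx": 0, "dy": 0, "dz": 0, "rx": 0, "ry": 0, "rz": 0, "claw": 0.62}
  ]
}}

```text
time_s: 10.6
ee_pos: [0.581, 0.2258, 0.0896]
eef_rot: [-3.142, -0.0, 2.63]
force: [1.1, 0.3, -1.9]
grip_width: 0.0396
grip_force: 19.9
```

Emit:
{"name": "step_arm", "arguments": {
  "plan": [
    {"dx": 0.006, "dy": 0, "dz": 0, "rx": 0, "ry": 0, "rz": 0, "claw": 0.62},
    {"dx": 0.005, "dy": 0, "dz": 0, "rx": 0, "ry": 0, "rz": 0, "claw": 0.62},
    {"dx": 0, "dy": 0, "dz": 0, "rx": 0, "ry": 0, "rz": 0, "claw": 0.62}
  ]
}}

```text
time_s: 10.9
ee_pos: [0.58, 0.2264, 0.0896]
eef_rot: [-3.142, -0.0, 2.63]
force: [-1.0, -0.2, -1.0]
grip_width: 0.0392
grip_force: 19.9
```

Emit:
{"name": "step_arm", "arguments": {
  "plan": [
    {"dx": 0.007, "dy": 0, "dz": 0, "rx": 0, "ry": 0, "rz": 0, "claw": 0.62},
    {"dx": 0.006, "dy": 0, "dz": 0, "rx": 0, "ry": 0, "rz": 0, "claw": 0.62},
    {"dx": 0, "dy": 0, "dz": 0, "rx": 0, "ry": 0, "rz": 0, "claw": 0.62}
  ]
}}

```text
time_s: 11.2
ee_pos: [0.5789, 0.227, 0.0897]
eef_rot: [3.142, -0.0, 2.63]
force: [-0.6, 0.2, -1.8]
grip_width: 0.0395
grip_force: 19.9
```

Emit:
{"name": "step_arm", "arguments": {
  "plan": [
    {"dx": 0.007, "dy": 0, "dz": 0, "rx": 0, "ry": 0, "rz": 0, "claw": 0.62},
    {"dx": 0.006, "dy": 0, "dz": 0, "rx": 0, "ry": 0, "rz": 0, "claw": 0.62},
    {"dx": 0, "dy": 0, "dz": 0, "rx": 0, "ry": 0, "rz": 0, "claw": 0.62}
  ]
}}

```text
time_s: 11.5
ee_pos: [0.5783, 0.2273, 0.0899]
eef_rot: [3.141, 0.001, 2.63]
force: [4.2, -3.6, -1.1]
grip_width: 0.0398
grip_force: 19.9
```

Emit:
{"name": "step_arm", "arguments": {
  "plan": [
    {"dx": -0.01, "dy": 0, "dz": 0, "rx": 0, "ry": 0, "rz": 0, "claw": 0.62},
    {"dx": -0.01, "dy": 0, "dz": 0, "rx": 0, "ry": 0, "rz": 0, "claw": 0.62},
    {"dx": 0, "dy": 0, "dz": 0, "rx": 0, "ry": 0, "rz": 0, "claw": 0.62},
    {"dx": 0, "dy": 0, "dz": -0.007, "rx": 0, "ry": 0, "rz": 0, "claw": 0.62},
    {"dx": 0, "dy": 0, "dz": -0.007, "rx": 0, "ry": 0, "rz": 0, "claw": 0.62},
    {"dx": 0, "dy": 0, "dz": 0, "rx": 0, "ry": 0, "rz": 0, "claw": 0.62}
  ]
}}

```text
time_s: 12.1
ee_pos: [0.5796, 0.2267, 0.0912]
eef_rot: [3.141, 0.0, 2.63]
force: [-0.2, -0.0, -2.4]
grip_width: 0.0397
grip_force: 19.9
```

Emit:
{"name": "step_arm", "arguments": {
  "plan": [
    {"dx": 0, "dy": 0, "dz": -0.007, "rx": 0, "ry": 0, "rz": 0, "claw": 0.62},
    {"dx": 0, "dy": 0, "dz": -0.007, "rx": 0, "ry": 0, "rz": 0, "claw": 0.62},
    {"dx": 0, "dy": 0, "dz": 0, "rx": 0, "ry": 0, "rz": 0, "claw": 0.62}
  ]
}}

```text
time_s: 12.4
ee_pos: [0.5796, 0.2267, 0.0926]
eef_rot: [3.141, 0.0, 2.63]
force: [0.3, -0.0, -0.6]
grip_width: 0.0396
grip_force: 19.9
```

Nothing is resisting the lift, so the cover is free. I'll lift it clear.

Emit:
{"name": "step_arm", "arguments": {
  "plan": [
    {"dx": 0, "dy": 0, "dz": -0.01, "rx": 0, "ry": 0, "rz": 0, "claw": 0.62},
    {"dx": 0, "dy": 0, "dz": -0.02, "rx": 0, "ry": 0, "rz": 0, "claw": 0.62},
    {"dx": 0, "dy": 0, "dz": -0.04, "rx": 0, "ry": 0, "rz": 0, "claw": 0.62},
    {"dx": 0, "dy": 0, "dz": -0.08, "rx": 0, "ry": 0, "rz": 0, "claw": 0.62},
    {"dx": 0, "dy": 0, "dz": -0.15, "rx": 0, "ry": 0, "rz": 0, "claw": 0.62},
    {"dx": 0, "dy": 0, "dz": -0.2, "rx": 0, "ry": 0, "rz": 0, "claw": 0.62},
    {"dx": 0, "dy": 0, "dz": -0.2, "rx": 0, "ry": 0, "rz": 0, "claw": 0.62},
    {"dx": 0, "dy": 0, "dz": -0.15, "rx": 0, "ry": 0, "rz": 0, "claw": 0.62},
    {"dx": 0, "dy": 0, "dz": -0.05, "rx": 0, "ry": 0, "rz": 0, "claw": 0.62},
    {"dx": 0, "dy": 0, "dz": 0, "rx": 0, "ry": 0, "rz": 0, "claw": 0.62}
  ]
}}

```text
time_s: 13.4
ee_pos: [0.5797, 0.2267, 0.1832]
eef_rot: [3.141, 0.001, 2.63]
force: [0.6, 1.1, -1.4]
grip_width: 0.0397
grip_force: 19.9
```

```bash
python3 - <<'E'
from h import *
o=telemetry.get_obs();print(o['ee_pos'],o['eef_rot'],o['force'],o['grip_width'])
c=cam('wrist');save(c,'w3.png');P=cloud(c)
p=np.array(o['ee_pos']);T=(P-p)@Ro.from_euler('xyz',o['eef_rot']).as_matrix()
# plate: tool z ~ +0.02..0.04 near centre
m=(abs(T[...,0])<.1)&(abs(T[...,1])<.045)&(T[...,2]>.015)&(T[...,2]<.05)&(P[...,2]>.1)
q=T[m];print(m.sum(),q.min(0),q.max(0));
A=np.c_[q[:,:2],np.ones(len(q))];s=A*0
k=np.abs(q[:,2]-np.median(q[:,2]))<.006
print('plate fit (slopes,depth)',np.linalg.lstsq(A[k],q[k,2],rcond=None)[0])
E
```

```text
[0.57973346 0.22668666 0.18320717] [3.14067040e+00 7.95129164e-04 2.63025077e+00] [ 0.59154619  1.14319546 -1.44518589] 0.03966790162117684
23618 [-0.05610298 -0.02707606  0.01500607] [0.06011107 0.03304017 0.03742239]
plate fit (slopes,depth) [-0.00042464 -0.00837176  0.02852343]
```

View pics/w3.png

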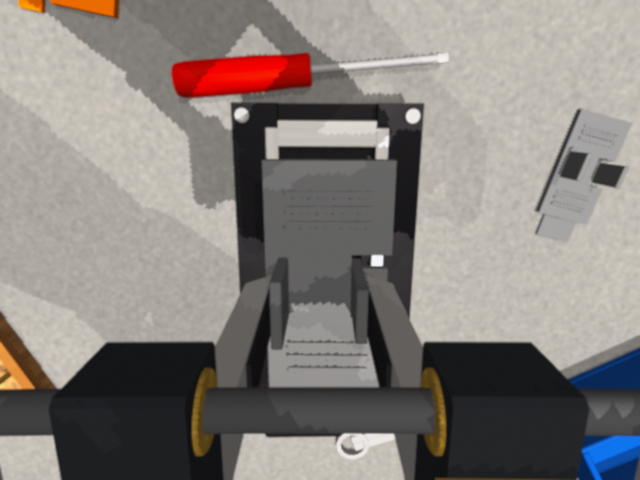

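Emit:
{"name": "step_arm", "arguments": {
  "plan": [
    {"dx": -0.034, "dy": -0.11, "dz": 0, "rx": 0, "ry": 0, "rz": 0, "claw": 0.62},
    {"dx": -0.078, "dy": -0.258, "dz": 0, "rx": 0, "ry": 0, "rz": 0, "claw": 0.62},
    {"dx": -0.112, "dy": -0.369, "dz": 0, "rx": 0, "ry": 0, "rz": 0, "claw": 0.62},
    {"dx": -0.112, "dy": -0.369, "dz": 0, "rx": 0, "ry": 0, "rz": 0, "claw": 0.62},
    {"dx": -0.112, "dy": -0.369, "dz": 0, "rx": 0, "ry": 0, "rz": 0, "claw": 0.62},
    {"dx": -0.112, "dy": -0.369, "dz": 0, "rx": 0, "ry": 0, "rz": 0, "claw": 0.62},
    {"dx": -0.112, "dy": -0.369, "dz": 0, "rx": 0, "ry": 0, "rz": 0, "claw": 0.62},
    {"dx": -0.112, "dy": -0.369, "dz": 0, "rx": 0, "ry": 0, "rz": 0, "claw": 0.62},
    {"dx": -0.112, "dy": -0.369, "dz": 0, "rx": 0, "ry": 0, "rz": 0, "claw": 0.62},
    {"dx": -0.112, "dy": -0.369, "dz": 0, "rx": 0, "ry": 0, "rz": 0, "claw": 0.62}
  ]
}}

```text
time_s: 14.45
ee_pos: [0.5037, -0.1141, 0.1818]
eef_rot: [-3.141, -0.001, 2.63]
force: [1.0, -0.1, -1.6]
grip_width: 0.0398
grip_force: 19.9
```

Emit:
{"name": "step_arm", "arguments": {
  "plan": [
    {"dx": -0.112, "dy": -0.369, "dz": 0, "rx": 0, "ry": 0, "rz": 0, "claw": 0.62},
    {"dx": -0.112, "dy": -0.369, "dz": 0, "rx": 0, "ry": 0, "rz": 0, "claw": 0.62},
    {"dx": -0.078, "dy": -0.258, "dz": 0, "rx": 0, "ry": 0, "rz": 0, "claw": 0.62},
    {"dx": -0.034, "dy": -0.11, "dz": 0, "rx": 0, "ry": 0, "rz": 0, "claw": 0.62},
    {"dx": 0, "dy": 0, "dz": 0, "rx": 0, "ry": 0, "rz": -0.04, "claw": 0.62},
    {"dx": 0, "dy": 0, "dz": 0, "rx": 0, "ry": 0, "rz": -0.07, "claw": 0.62},
    {"dx": 0, "dy": 0, "dz": 0, "rx": 0, "ry": 0, "rz": -0.07, "claw": 0.62},
    {"dx": 0, "dy": 0, "dz": 0, "rx": 0, "ry": 0, "rz": -0.07, "claw": 0.62},
    {"dx": 0, "dy": 0, "dz": 0, "rx": 0, "ry": 0, "rz": -0.03, "claw": 0.62},
    {"dx": 0, "dy": 0, "dz": 0, "rx": 0, "ry": 0, "rz": 0, "claw": 0.62}
  ]
}}

```text
time_s: 15.45
ee_pos: [0.4799, -0.2247, 0.182]
eef_rot: [3.141, -0.001, 3.071]
force: [0.3, -0.1, -2.4]
grip_width: 0.0395
grip_force: 19.9
```

```bash
python3 - <<'E'
from h import *
o=telemetry.get_obs();print(o['ee_pos'],o['eef_rot'],o['force'],o['grip_width'])
c=cam('wrist');save(c,'w4.png');P=cloud(c)
p=np.array(o['ee_pos']);T=(P-p)@Ro.from_euler('xyz',o['eef_rot']).as_matrix()
m=(abs(T[...,0])<.1)&(abs(T[...,1])<.045)&(T[...,2]>.022)&(T[...,2]<.035)
q=T[m];A=np.c_[q[:,:2],np.ones(len(q))];print(np.linalg.lstsq(A,q[:,2],rcond=None)[0],np.percentile(q[:,:2],[1,99],axis=0))
k=(abs(P[...,2]-.01)<.02)&(np.hypot(P[...,0]-.48,P[...,1]+.225)<.12);print('cork z',np.median(P[k][:,2]))
E
```

```text
[ 0.47991319 -0.22469373  0.18196037] [ 3.14116780e+00 -7.96358379e-04  3.07117022e+00] [ 0.34167427 -0.08455557 -2.38170105] 0.03948577370400191
[-0.00034343 -0.00854175  0.02848456] [[-0.05329598 -0.02606206]
 [ 0.06032875  0.03211298]]
cork z 0.010258938947282137
```

View pics/w4.png

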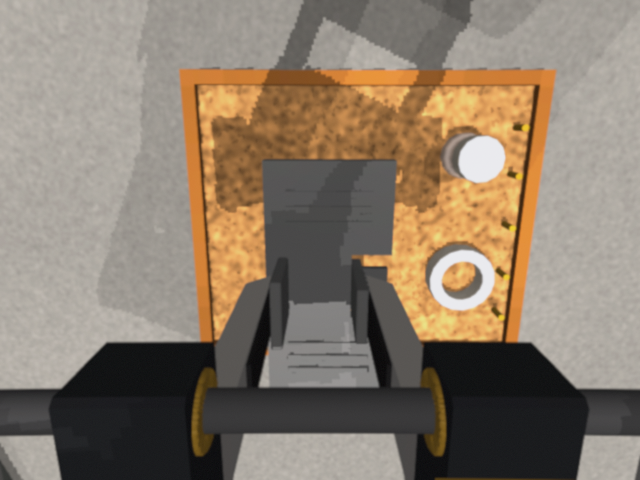

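The cover is level over the free cork, lined up with the board. The jar at (475,158) and the tape roll at (460,280) are clear of it. Lowering now.

Emit:
{"name": "step_arm", "arguments": {
  "plan": [
    {"dx": 0, "dy": 0, "dz": 0.1, "rx": 0, "ry": 0, "rz": 0, "claw": 0.62},
    {"dx": 0, "dy": 0, "dz": 0.25, "rx": 0, "ry": 0, "rz": 0, "claw": 0.62},
    {"dx": 0, "dy": 0, "dz": 0.3, "rx": 0, "ry": 0, "rz": 0, "claw": 0.62},
    {"dx": 0, "dy": 0, "dz": 0.25, "rx": 0, "ry": 0, "rz": 0, "claw": 0.62},
    {"dx": 0, "dy": 0, "dz": 0.2, "rx": 0, "ry": 0, "rz": 0, "claw": 0.62},
    {"dx": 0, "dy": 0, "dz": 0.1, "rx": 0, "ry": 0, "rz": 0, "claw": 0.62},
    {"dx": 0, "dy": 0, "dz": 0.06, "rx": 0, "ry": 0, "rz": 0, "claw": 0.62},
    {"dx": 0, "dy": 0, "dz": 0.04, "rx": 0, "ry": 0, "rz": 0, "claw": 0.62},
    {"dx": 0, "dy": 0, "dz": 0, "rx": 0, "ry": 0, "rz": 0, "claw": 0.62}
  ]
}}

```text
time_s: 16.4
ee_pos: [0.4803, -0.2252, 0.0526]
eef_rot: [-3.141, 0.0, 3.07]
force: [-0.6, 0.2, -1.5]
grip_width: 0.0398
grip_force: 19.9
```

Emit:
{"name": "step_arm", "arguments": {
  "plan": [
    {"dx": 0, "dy": 0, "dz": 0.015, "rx": 0, "ry": 0, "rz": 0, "claw": 0.62},
    {"dx": 0, "dy": 0, "dz": 0.015, "rx": 0, "ry": 0, "rz": 0, "claw": 0.62},
    {"dx": 0, "dy": 0, "dz": 0.01, "rx": 0, "ry": 0, "rz": 0, "claw": 0.62},
    {"dx": 0, "dy": 0, "dz": 0, "rx": 0, "ry": 0, "rz": 0, "claw": 0.62}
  ]
}}

```text
time_s: 16.8
ee_pos: [0.4802, -0.2251, 0.0485]
eef_rot: [-3.142, 0.0, 3.07]
force: [-0.9, 0.2, -2.1]
grip_width: 0.0396
grip_force: 19.9
```

Emit:
{"name": "step_arm", "arguments": {
  "plan": [
    {"dx": 0, "dy": 0, "dz": 0.007, "rx": 0, "ry": 0, "rz": 0, "claw": 0.62},
    {"dx": 0, "dy": 0, "dz": 0.007, "rx": 0, "ry": 0, "rz": 0, "claw": 0.62},
    {"dx": 0, "dy": 0, "dz": 0, "rx": 0, "ry": 0, "rz": 0, "claw": 0.62}
  ]
}}

```text
time_s: 17.1
ee_pos: [0.4802, -0.2252, 0.0471]
eef_rot: [-3.142, 0.0, 3.07]
force: [-0.3, 0.6, -1.8]
grip_width: 0.0397
grip_force: 19.9
```

Emit:
{"name": "step_arm", "arguments": {
  "plan": [
    {"dx": 0, "dy": 0, "dz": 0.006, "rx": 0, "ry": 0, "rz": 0, "claw": 0.62},
    {"dx": 0, "dy": 0, "dz": 0.006, "rx": 0, "ry": 0, "rz": 0, "claw": 0.62},
    {"dx": 0, "dy": 0, "dz": 0, "rx": 0, "ry": 0, "rz": 0, "claw": 0.62}
  ]
}}

```text
time_s: 17.4
ee_pos: [0.4804, -0.225, 0.0467]
eef_rot: [-3.142, 0.001, 3.07]
force: [-4.6, 4.2, 10.6]
grip_width: 0.0396
grip_force: 19.9
```

Emit:
{"name": "step_arm", "arguments": {
  "plan": [
    {"dx": 0, "dy": 0, "dz": -0.007, "rx": 0, "ry": 0, "rz": 0, "claw": 0.6},
    {"dx": 0, "dy": 0, "dz": 0, "rx": 0, "ry": 0, "rz": 0, "claw": 0.56},
    {"dx": 0, "dy": 0, "dz": 0, "rx": 0, "ry": 0, "rz": 0, "claw": 0.53},
    {"dx": 0, "dy": 0, "dz": 0, "rx": 0, "ry": 0, "rz": 0, "claw": 0.5},
    {"dx": 0, "dy": 0, "dz": 0, "rx": 0, "ry": 0, "rz": 0, "claw": 0.46},
    {"dx": 0, "dy": 0, "dz": 0, "rx": 0, "ry": 0, "rz": 0, "claw": 0.4},
    {"dx": 0, "dy": 0, "dz": 0, "rx": 0, "ry": 0, "rz": 0, "claw": 0.3},
    {"dx": 0, "dy": 0, "dz": 0, "rx": 0, "ry": 0, "rz": 0, "claw": 0.25},
    {"dx": 0, "dy": 0, "dz": 0, "rx": 0, "ry": 0, "rz": 0, "claw": 0.25}
  ]
}}

```text
time_s: 18.3
ee_pos: [0.4802, -0.2252, 0.0465]
eef_rot: [-3.142, -0.0, 3.07]
force: [-0.7, -0.8, -0.7]
grip_width: 0.0701
grip_force: 0.0
```

Emit:
{"name": "step_arm", "arguments": {
  "plan": [
    {"dx": 0, "dy": 0, "dz": -0.05, "rx": 0, "ry": 0, "rz": 0, "claw": 0.25},
    {"dx": 0, "dy": 0, "dz": -0.1, "rx": 0, "ry": 0, "rz": 0, "claw": 0.25},
    {"dx": 0, "dy": 0, "dz": -0.2, "rx": 0, "ry": 0, "rz": 0, "claw": 0.25},
    {"dx": 0, "dy": 0, "dz": -0.3, "rx": 0, "ry": 0, "rz": 0, "claw": 0.25},
    {"dx": 0, "dy": 0, "dz": -0.3, "rx": 0, "ry": 0, "rz": 0, "claw": 0.25},
    {"dx": 0, "dy": 0, "dz": -0.3, "rx": 0, "ry": 0, "rz": 0, "claw": 0.25},
    {"dx": 0, "dy": 0, "dz": -0.2, "rx": 0, "ry": 0, "rz": 0, "claw": 0.25},
    {"dx": 0, "dy": 0, "dz": -0.1, "rx": 0, "ry": 0, "rz": 0, "claw": 0.25},
    {"dx": 0, "dy": 0, "dz": 0, "rx": 0, "ry": 0, "rz": 0, "claw": 0.25}
  ]
}}

```text
time_s: 19.2
ee_pos: [0.4805, -0.2253, 0.2029]
eef_rot: [-3.141, 0.002, 3.07]
force: [0.3, 0.3, 0.3]
grip_width: 0.0703
grip_force: 0.0
```

```bash
python3 - <<'E'
from h import *
o=telemetry.get_obs();print(o['ee_pos'],o['force'],o['grip_width'])
c=cam('wrist');save(c,'w5.png');P=cloud(c)
m=(abs(P[...,2]-.018)<.006)&(abs(P[...,0]-.48)<.095)&(abs(P[...,1]+.225)<.05)
q=P[m];A=np.c_[q[:,:2]-[.48,-.225],np.ones(len(q))];print('tilt,z',np.linalg.lstsq(A,q[:,2],rcond=None)[0],np.percentile(q[:,:2],[1,99],axis=0))
m=(abs(P[...,2]-.052)<.006)&(abs(P[...,0]-.48)<.04)&(abs(P[...,1]+.225)<.05);print('uprights',P[m].min(0),P[m].max(0))
E
```

```text
[ 0.48052611 -0.2253024   0.20292052] [0.31617295 0.29794232 0.26782712] 0.07029832978955902
tilt,z [-0.01660382 -0.0081376   0.01772558] [[ 0.4198511  -0.25744642]
 [ 0.56307971 -0.19275718]]
uprights [ 0.46255574 -0.25120203  0.04618157] [ 0.49264913 -0.2012779   0.05390621]
```

View pics/w5.png

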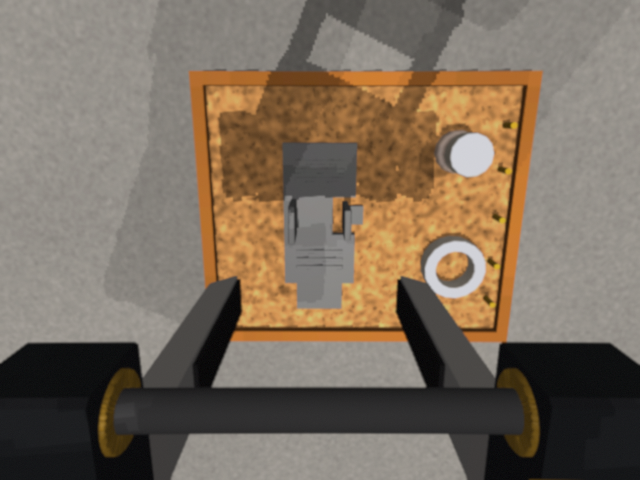

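The cover lies flat, released and upright in the free area, from (283,143) to (356,308), and the jar and tape roll haven't moved. Handing in.

```bash
python3 -c "
from h import *
print(hand_in())"
```

```text
the job is handed in; nothing more can be done
None
```

The cover was unclipped, slid about 18 mm to the stop, lifted off level and laid flat, right way up and released on the free cork; the job is handed in, and no verdict came back.

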